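# Zero the bench gauge and gauge a cast bar

### The arm

A 6-joint arm with a two-finger parallel gripper is mounted at the origin on the work surface. World frame = base frame: x ahead of the robot, y to its left, z up, the work surface at z = 0. Lengths are in m, angles in rad, forces in N, time in s.
With the tool pointing down it reaches from about 0.275 to 0.975 m from the base axis. Payload 8.4 kg.
Tool frame: the origin (TCP) lies between the finger pads; the fingertips stand 22 mm ahead of it and the grasp point (between the pads) lies 3 mm ahead of it; z points along the fingers, y is the line along which they close (so a half turn about z gives the same grasp; the last joint's range is limited). The gripper opens to 92 mm and grips with 3 to 60 N. Pads are 20 mm wide; open, the fingers measure 128 mm over their backs; the gripper's body (75 mm by 189 mm) begins 69 mm behind the grasp point.
Start: joints at [-1.249, 0.353, 1.633, -0, 1.155, -0.002], TCP at [0.199, -0.593, 0.237] pointing down, gripper open.
Joint ranges: [-2.63, 2.63], [-0.92, 2.1], [0.06, 2.66], [-1.3, 4.44], [0, 2.69], [-3.02, 3.02]. Speed limits (rad/s): [2.22, 2.22, 2.79, 3.14, 3.14, 3.14].

### API

Orientations are given as [roll, pitch, yaw] about the fixed x, y, z axes, in that order (R = Rz(yaw) Ry(pitch) Rx(roll)).
In Python, from bench import * gives the robot as it stands.
- The arm moves only by the tool send_rows, never from a script. Its argument "steps" is a list of rows, each an object with "xyz": the shift along the tool's x, y, z in m, a list of three; "yaw": the turn about the tool's z in degrees. A call has 1 to 8 rows; each row shifts and turns the commanded pose from where the row before left it, along the tool's axes as they then stand; what a row does not reach is not made up. A row lasts 1/12 s, in which the tool goes at most 41.7 mm and 7.16 degrees, less where a joint would pass 70% of its speed; a pose out of reach is approached as far as the arm can. A call with a gripper value outside its range is refused whole. "gripper" is the closure, from 0 (fully open) to 1 (shut), set as the call begins (left out, the last holds). The fingers move at their own pace and stop on an object; the grip force is fixed at half the most. Time passes only in rows, so rows that do not move let the fingers close. It gives the time, the measured TCP pose, the force, the opening and the grip force at its end, in the units of the state.
- get_obs(): the state, without advancing time (a new reading comes with each control period).
- snapshot(name): name is "scene" or "top"; returns the picture (400x640x3 uint8, red, green, blue); there is no depth.
- camera_params(name): a dict with "intrinsics" (3x3 intrinsics, pixels), "world_to_cam" (4x4, takes a point from world to camera coordinates). Camera axes: x right, y down, z forward; pixel columns grow to the right and rows downward; lengths in m; the calibration is good to about 2 mm. A picture is of the moment at which its call begins. camera_params takes no time and is no camera call.
- close_job(): hands the job in; it is judged then, once.
The state is a dict: "clock": time; "joint_positions": joint angles; "joint_vel": joint speeds; "tau": joint torques, N m; "eef_pos": TCP position; "eef_rot": TCP orientation; "wrist_force": force on the tool from outside, world axes, zero at the start; "moment": the same for the moment, N m; "gripper_width": opening from 0.0 (shut) to 1.0 (fully open); "finger_force": force on a finger pad.
Only numpy, scipy, OpenCV 4.12 (cv2) and the standard library are available. Lean on these libraries where they do the work, as an engineer would, in place of code of your own. Each camera call takes 0.05 s, during which the arm holds its last target. There are 200 camera calls.

### The job

Zero the bench thickness gauge: with nothing in it, turn the dial's bezel until the scale's zero mark stands at the pointer. Then take the flat copper bar from the wooden rack, lower it upright through the slot in the gauge's guide until about half its length is through, lay it lightly against the fixed anvil, and finish still holding it like that, with the spindle on it and its lower end clear of the gauge's base. Leave the bezel at its zero setting and everything else where it stands.

Things in the scene. Friction and masses are not known exactly. Their poses are not given: they have to be found in the camera images.
- gauge: bench thickness gauge, fixed. Origin: centre of the underside of its base (110 along x, 200 along y, 14 thick); y runs along the spindle from slot end to dial end, z up. The guide with the slot is centred at y = -50, the dial gauge, lying face up, at y = +50; between them at y = +6 a clamp post 36 (x) x 16 (y), 87 high, holds the dial's stem.
- slot_mouth (a point): centre of the slot at the top face of the guide, a steel plate 75 (x) x 52 (y), 90 to 110 above the table; axes as the gauge's. The slot is 34 (x) by 12 (y), right through, with a 4 lead-in chamfer round its top edge: 2 clearance for the bar each way. Below the guide the throat is open down to the base, 14 above the table.
- anvil: fixed domed steel anvil (ball of radius 8), origin at the ball's centre, 78 above the table and 12.5 from the slot's centre on the gauge's -y side; its dome stands 1.5 into the slot's outline, under the guide, on a painted post.
- spindle (a joint): travel of the spindle (m): 0 at rest, with its domed tip 8 from the anvil; grows as a bar pushes the tip towards the dial (gauge +y), 6 mm at most; a spring of about 1 N returns it. The tip (radius 8) is 78 above the table, opposite the anvil, at rest 2.5 inside the slot's outline; a bar coming down pushes it aside by itself.
- dial_center (a point): centre of the dial's bezel, on its vertical axis, half-way up the bezel, 100.5 above the table. The bezel (58 diameter, dark knurled rim) spans 94 to 107 above the table, face up, and is the part to grip across and turn; nothing within 30 of its rim stands higher than 94.
- bezel (a joint): angle of the bezel with its scale (rad), positive anticlockwise from above, 0 when the zero mark stands exactly at the pointer's rest; stays where it is left, stiff (0.04 N m); stops at -2.6 and 2.6.
- zero_mark (a point): zero of the scale: a bold black wedge at the rim of the white scale, pointing inwards; this point lies on it, 20 from the bezel's axis, and turns with the bezel. The scale has 50 equal divisions.
- pointer_tip (a point): point on the dial's black pointer near its tip, 20 from the bezel's axis, on the longer arm (the pointer has a short broad tail on the other side). It turns with the spindle (one turn clockwise for 5 mm), not with the bezel.
- pointer_rest (a point): where pointer_tip stands while the spindle is at rest (nothing in the gauge); 20 from the bezel's axis. A fixed point of the gauge, on the dial's side away from the slot (gauge +y); it stays when the pointer moves off. The zero mark starts 0.3 to 1.3 rad anticlockwise of it.
- rack: fixed wooden block 205 (x) x 56 (y) x 36 high with three pockets 36 (x) x 14 (y), 26 deep (floor 10 above the table), at x = -65, 0 and 65; a bar stands upright in each, in any order. Origin: centre of its underside.
- bar_mid (a point): centre of the flat copper bar: 32 wide (its x) x 10 thick (its y) x 120 long (its z), rounded edges, about 0.34 kg; the only flat one and the tallest of three. It stands upright in a pocket with its wide faces along the rack's length, 94 of it above the rack.
- square_bar: bystander in the rack: square copper bar 12 x 12 x 100, standing on end; origin at the centre of its foot
- round_rod: bystander in the rack: round copper rod 12 diameter x 100, standing on end; origin at the centre of its foot
- brush: bystander: small scratch brush, 170 long, under 30 tall, lying by the rack between rack and gauge
- hammer: bystander: hammer, 240 long, lying to the right of the rack
- brick: bystander: soldering brick 75 x 115 x 32 lying to the left of the gauge
- flux_jar: bystander: closed glass jar, 54 diameter x 60 tall, beyond the gauge
- dish: bystander: white bowl, 84 diameter x 30 tall, beyond the rack
Mind the look-alikes: they are no part of the job. Leave any black or blue look-alike of the part that bears bar_mid alone.

How it is judged:
On the way, in this order (a step that is already met when the one before it is completed fails the run):
1. with nothing in the gauge, the zero mark stands at the pointer, within one division (horizontal distance between zero_mark and pointer_tip below 0.0025 m and value of joint spindle below 0.0004 m), for 0.3 s.
2. the flat bar, held by the fingers, has been lifted out of the rack (height (world z) of bar_mid above 0.125 m and contact force between the fingers and bar above 2 N), for 0.2 s.
At the end, for the whole second after the job is handed in: Zero mark within a division (2.7 mm) of the pointer's rest; bar upright (0.08 rad) in the slot, middle between 24 mm below and 22 mm above the guide's top, so its end is past the spindle and off the base; it touches the anvil (under 30 N), pushes the spindle over 1 mm, and the fingers hold it still (horizontal distance between zero_mark and pointer_rest below 0.0027 m and x of bar_mid in the frame of slot_mouth between -0.005 and 0.005 m and y of bar_mid in the frame of slot_mouth between -0.005 and 0.005 m and z of bar_mid in the frame of slot_mouth between -0.024 and 0.022 m and angle between the z axis of bar_mid and the z axis of slot_mouth, either way round below 0.08 rad and value of joint spindle above 0.001 m and contact force between bar and anvil between 0.1 and 30 N and contact force between the fingers and bar above 2 N and linear speed of bar below 0.02 m/s); the arm keeps its last pose, push and grip.
It fails at once if another thing was disturbed (moved more than 30 mm) (distance of any of square_bar, round_rod, brush, hammer, brick, flux_jar, dish from where it was at the start of the episode above 0.03 m).
It also fails if it takes over 67 s, if anything falls off the work surface, if the arm or the gripper's body presses on something with over 40 N, if the wrist force passes 120 N, or if a joint passes its speed limit or range.

## Working session

There is one attempt and no reset: what is moved stays moved. The work goes in short steps, Python scripts to look and compute and a tool call to move; the robot and the scene stay as the last step left them, time stands still between calls to the robot, and variables do not carry over. Pictures are saved under pics/ and viewed, at most 10 in all, crops included, and the job is handed in when it is done.

Besides the shell and the picture viewer there is one more tool, called after "Request:" as name(argument=value, ...) on one line, values as JSON. send_rows: Moves the arm, as the interface text tells. Its arguments: {"type":"object","properties":{"steps":{"type":"array","items":{"type":"object","properties":{"xyz":{"type":"array","items":{"type":"number"}},"yaw":{"type":"number"}}}},"gripper":{"type":"number"}},"required":["steps"]}

```bash
mkdir -p pics; python3 - <<'E'
from bench import *
import cv2
o=get_obs();print({k:o[k] for k in('clock','eef_pos','eef_rot','gripper_width')})
for n in('scene','top'):
    cv2.imwrite(f'pics/{n}0.png',snapshot(n)[:,:,::-1]); p=camera_params(n);print(p['intrinsics'],p['world_to_cam'])
E
```

```text
{'clock': 0.0, 'eef_pos': array([ 0.19871695, -0.59210149,  0.23588332]), 'eef_rot': array([-3.14026095e+00,  3.41934186e-05,  3.23832269e-01]), 'gripper_width': 1.0003249449106002}
[[495.71246343   0.         325.32932634]
 [  0.         495.71246343 194.95425321]
 [  0.           0.           1.        ]] [[ 0.41411663  0.91022134 -0.00212977 -0.23911553]
 [ 0.56104978 -0.25709773 -0.78684427 -0.24628417]
 [-0.71675     0.32465039 -0.61714793  1.72612139]
 [ 0.          0.          0.          1.        ]]
[[470.4064089    0.         321.87265644]
 [  0.         470.4064089  206.09696907]
 [  0.           0.           1.        ]] [[ 0.01737679 -0.99952213  0.02556478 -0.02180189]
 [-0.98990858 -0.02079487 -0.1401734   0.6030036 ]
 [ 0.14063803 -0.02287103 -0.98979688  1.5701942 ]
 [ 0.          0.          0.          1.        ]]
```

View pics/scene0.png

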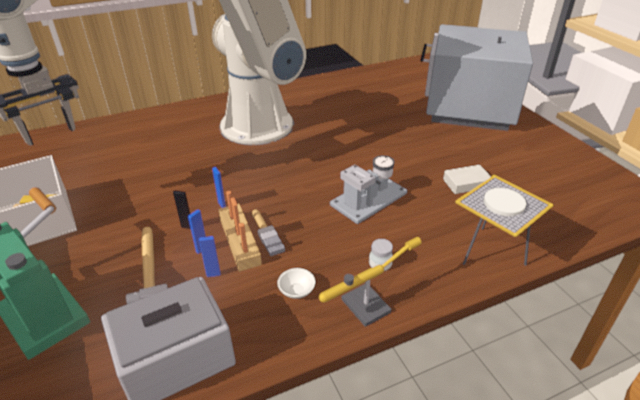

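View pics/top0.png

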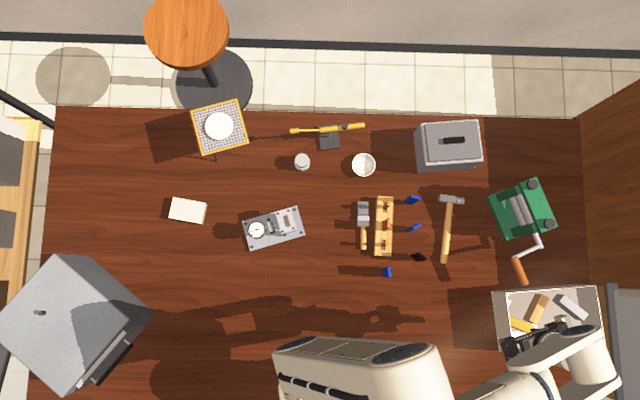

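The scene view shows the gauge at (368,190) and the rack at (240,235). In the top view the dial is at (256,230), the guide at (290,219) and the rack at (384,226). The blue and black standing bars at top (413,199), (415,228), (388,271) and (418,257) are look-alikes. Next I'll take close crops.

```bash
python3 - <<'E'
import cv2,numpy as np
t=cv2.imread('pics/top0.png');s=cv2.imread('pics/scene0.png')
f=lambda im,x,y,w,h,k:cv2.resize(im[y:y+h,x:x+w],(w*k,h*k),interpolation=cv2.INTER_CUBIC)
cv2.imwrite('pics/c1.png',np.hstack([f(t,238,200,70,56,8)[:448], f(t,365,190,29,70,8)[:448,:232]]))
cv2.imwrite('pics/c2.png',np.hstack([f(s,325,150,85,75,5), f(s,205,180,70,75,5)]))
E
```

```text
(no output)
```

View pics/c1.png

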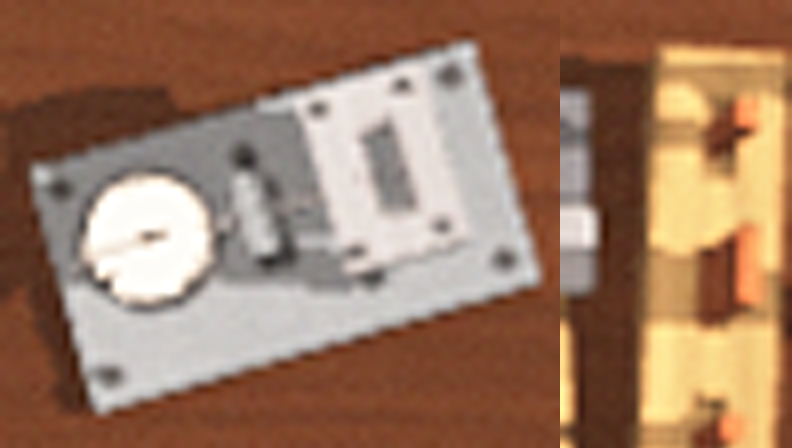

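View pics/c2.png

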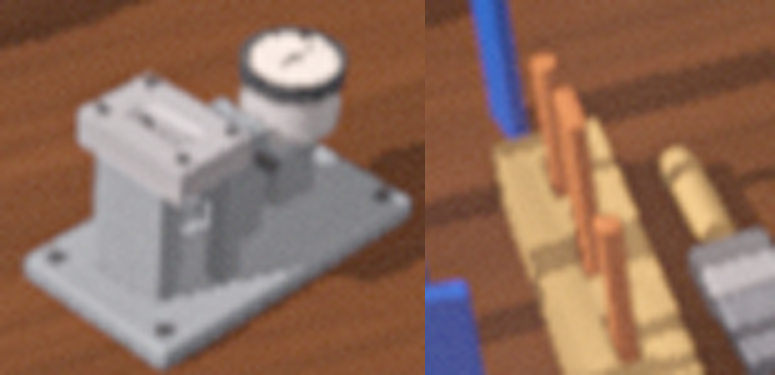

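The left copper bar in the crop is small and the front one is round. The middle copper bar is flat, the widest and the tallest, with its top face at about (388.5,223.4) in the top view, so I choose that one. The zero wedge is at about (251,234.6) in the top view, roughly 30° anticlockwise of the pointer. Next I'll fit the poses from corner points in both views.

```bash
cat > h.py <<'E'
import numpy as np,cv2
from bench import *
P={n:camera_params(n) for n in('scene','top')}
def ray(n,u,v):
    K,T=np.array(P[n]['intrinsics']),np.array(P[n]['world_to_cam']);R=T[:3,:3]
    d=R.T@np.linalg.solve(K,[u,v,1.]);return -R.T@T[:3,3],d/np.linalg.norm(d)
def plane(n,u,v,z):
    c,d=ray(n,u,v);return c+d*(z-c[2])/d[2]
def proj(n,X):
    K,T=np.array(P[n]['intrinsics']),np.array(P[n]['world_to_cam'])
    q=K@(T[:3,:3]@np.asarray(X)+T[:3,3]);return q[:2]/q[2]
def tri(a,b):
    c1,d1=ray('top',*a);c2,d2=ray('scene',*b)
    s=np.linalg.lstsq(np.c_[d1,-d2],c2-c1,rcond=None)[0]
    p,q=c1+s[0]*d1,c2+s[1]*d2;return (p+q)/2,np.linalg.norm(p-q)
E
python3 - <<'E'
from h import *
from scipy.optimize import least_squares
tc=lambda u,v:(238+(u+.5)/8-.5,200+(v+.5)/8-.5)
s1=lambda u,v:(325+(u+.5)/5-.5,150+(v+.5)/5-.5)
L=[('top',tc(98,412),-55,100,14),('top',tc(32,165),55,100,14),('top',tc(468,40),55,-100,14),('top',tc(540,280),-55,-100,14),
('top',tc(415,75),37.5,-76,110),('top',tc(465,238),-37.5,-76,110),('top',tc(345,275),-37.5,-24,110),('top',tc(297,112),37.5,-24,110),('top',tc(148,238),0,50,107),
('scene',s1(78,108),-37.5,-76,110),('scene',s1(182,175),37.5,-76,110),('scene',s1(258,138),37.5,-24,110),('scene',s1(152,72),-37.5,-24,110),('scene',s1(293,64),0,50,107),
('scene',s1(25,267),-55,-100,14),('scene',s1(163,352),55,-100,14),('scene',s1(410,200),55,100,14)]
def G(p,x,y,z):
    c,s=np.cos(p[2]),np.sin(p[2]);return [p[0]+c*x-s*y,p[1]+s*x+c*y,z]
for sel in('top','scene','both'):
    M=[l for l in L if sel in('both',l[0])]
    r=least_squares(lambda p:np.concatenate([proj(n,G(p,x/1e3,y/1e3,z/1e3))-uv for n,uv,x,y,z in M]),[.5,.1,0],loss='soft_l1')
    print(sel,r.x.round(4),r.fun.reshape(-1,2).round(1).tolist())
p=r.x;D=np.array(G(p,0,.05,.107));print('dial',D,'slot',G(p,0,-.05,.11))
for nm,c in(('wedge',(105,278)),('ptr',(95,250))):
    w=plane('top',*tc(*c),.107)-plane('top',*tc(148,238),.107);print(nm,w.round(4),np.linalg.norm(w),np.degrees(np.arctan2(w[1],w[0])))
print('gauge +y deg',90+np.degrees(p[2]))
# rack
t=cv2.imread('pics/top0.png').astype(int);b,g,rr=t[...,0],t[...,1],t[...,2]
m=((rr>190)&(g>140)&(b<170)&(rr-b>60)).astype(np.uint8);m[:,:370]=0;m[:,400:]=0;m[:185]=0;m[265:]=0
q=cv2.boxPoints(cv2.minAreaRect(np.argwhere(m)[:,::-1].astype(np.float32)))
Q=np.array([plane('top',*a,.036) for a in q]);print('rack',Q.round(4).tolist(),np.linalg.norm(Q[0]-Q[1]),np.linalg.norm(Q[1]-Q[2]),Q.mean(0))
s2=lambda u,v:(205+(u-425+.5)/5-.5,180+(v+.5)/5-.5)
print('bar top',plane('top',388.5,223.4,.13),tri((388.5,223.4),s2(570,95)))
for a,c in(((388,271),(217,170)),((415,228),(195,212)),((413,199),(207,240)),((418,257),(181,192))):print(tri(a,c))
E
```

```text
top [0.5279 0.1572 0.3042] [[-0.7, 0.3], [-0.8, 0.5], [0.3, 0.2], [0.1, 0.4], [0.5, -1.3], [0.6, 0.2], [0.2, 0.1], [-0.1, -1.5], [-0.2, 0.1]]
scene [0.5314 0.1551 0.3086] [[0.4, 1.0], [-0.2, 0.2], [-1.3, -0.4], [-0.4, 0.7], [0.2, -1.4], [-0.3, -1.7], [0.4, 0.7], [0.8, -0.1]]
both [0.5289 0.1566 0.3058] [[-0.5, 0.0], [-0.7, 0.3], [0.4, -0.1], [0.2, 0.1], [0.7, -1.6], [0.8, -0.1], [0.4, -0.2], [0.1, -1.8], [0.0, -0.2], [0.5, 0.3], [-0.2, -0.5], [-1.3, -1.1], [-0.3, 0.0], [0.3, -2.0], [-0.2, -2.5], [0.4, -0.1], [0.9, -0.6]]
dial [0.51384047 0.20426636 0.107     ] slot [np.float64(0.5439471565898071), np.float64(0.10890605243880042), 0.11]
wedge [-0.0166  0.0168  0.    ] 0.023649814727443198 134.70222552934686
ptr [-0.0053  0.0213  0.    ] 0.02195438340329384 104.01346117948243
gauge +y deg 107.5216934013053
rack [[0.4401, -0.1916, 0.036], [0.6451, -0.1986, 0.036], [0.6443, -0.2563, 0.036], [0.4391, -0.2482, 0.036]] 0.20521157623330086 0.057695920542145354 [ 0.54214631 -0.22367184  0.036     ]
bar top [ 0.53889457 -0.22485852  0.13      ] (array([ 0.53872386, -0.22372627,  0.13316407]), np.float64(0.0012462023464564016))
(array([ 0.38619075, -0.22503646,  0.11921925]), np.float64(0.0007910639112902978))
(array([ 0.52700158, -0.31529974,  0.11438901]), np.float64(0.001792459434396601))
(array([ 0.62430027, -0.3116995 ,  0.10551977]), np.float64(0.0019442663649424715))
(array([ 0.43242618, -0.3271108 ,  0.11142368]), np.float64(0.006470544634245639))
```

Everything checks out: the rack measures 205x57, the bar top triangulates to about 0.131, and the gauge residuals are small. The dial is at (0.514,0.204), the slot at (0.544,0.109) with gauge yaw 17.5°, and the wedge is about 28° anticlockwise. Moving now.

Request:
send_rows(steps=[{"xyz": [0.023,-0.0273,0],"yaw": 0},{"xyz": [0.023,-0.0273,0],"yaw": 0},{"xyz": [0.023,-0.0273,0],"yaw": 0},{"xyz": [0.023,-0.0273,0],"yaw": 0},{"xyz": [0.023,-0.0273,0],"yaw": 0},{"xyz": [0.023,-0.0273,0],"yaw": 0},{"xyz": [0.023,-0.0273,0],"yaw": 0},{"xyz": [0.023,-0.0273,0],"yaw": 0}], gripper=0.15)

```text
clock: 0.77
eef_pos: [0.3039, -0.3252, 0.2364]
eef_rot: [-3.141, 0.0, 0.323]
wrist_force: [1.0, 0.4, 0.0]
gripper_width: 0.85
finger_force: 0.0
```

Request:
send_rows(steps=[{"xyz": [0.023,-0.0273,0],"yaw": 0},{"xyz": [0.023,-0.0273,0],"yaw": 0},{"xyz": [0.023,-0.0273,0],"yaw": 0},{"xyz": [0.023,-0.0273,0],"yaw": 0},{"xyz": [0.023,-0.0273,0],"yaw": 0},{"xyz": [0.023,-0.0273,0],"yaw": 0},{"xyz": [0.023,-0.0273,0],"yaw": 0},{"xyz": [0.023,-0.0273,0],"yaw": 0}])

```text
clock: 1.43
eef_pos: [0.4089, -0.0596, 0.2366]
eef_rot: [3.141, -0.0, 0.324]
wrist_force: [0.8, -0.4, -0.1]
gripper_width: 0.852
finger_force: 0.0
```

Request:
send_rows(steps=[{"xyz": [0.023,-0.0273,0],"yaw": 0},{"xyz": [0.023,-0.0273,0],"yaw": 0},{"xyz": [0.023,-0.0273,0],"yaw": 0},{"xyz": [0.023,-0.0273,0],"yaw": 0},{"xyz": [0.023,-0.0273,0],"yaw": 0},{"xyz": [0.023,-0.0273,0],"yaw": 0},{"xyz": [0.023,-0.0273,0],"yaw": 0},{"xyz": [0,0,0],"yaw": 0}])

```text
clock: 2.1
eef_pos: [0.5026, 0.176, 0.2365]
eef_rot: [-3.14, -0.002, 0.326]
wrist_force: [-0.7, -0.1, 0.7]
gripper_width: 0.851
finger_force: 0.0
```

Request:
send_rows(steps=[{"xyz": [0.0196,-0.0233,0],"yaw": 0},{"xyz": [0,0,0.02],"yaw": -7},{"xyz": [0,0,0.03],"yaw": -7},{"xyz": [0,0,0.03],"yaw": 0},{"xyz": [0,0,0.02],"yaw": 0},{"xyz": [0,0,0],"yaw": 0},{"xyz": [0,0,0],"yaw": 0}])

```text
clock: 2.68
eef_pos: [0.5109, 0.1988, 0.1359]
eef_rot: [-3.141, 0.003, 0.568]
wrist_force: [0.5, -0.1, 0.3]
gripper_width: 0.846
finger_force: 0.0
```

Request:
send_rows(steps=[{"xyz": [0.0054,-0.003,0],"yaw": 0},{"xyz": [0,0,0.012],"yaw": 0},{"xyz": [0,0,0.011],"yaw": 0},{"xyz": [0,0,0],"yaw": 0},{"xyz": [0,0,0],"yaw": 0}])

```text
clock: 3.1
eef_pos: [0.5141, 0.2046, 0.113]
eef_rot: [-3.141, 0.001, 0.568]
wrist_force: [-0.2, 0.6, 0.1]
gripper_width: 0.851
finger_force: 0.0
```

Request:
send_rows(steps=[{"xyz": [0,0,0],"yaw": 0},{"xyz": [0,0,0],"yaw": 0},{"xyz": [0,0,0],"yaw": 0},{"xyz": [0,0,0],"yaw": 0}], gripper=0.5)

```text
clock: 3.43
eef_pos: [0.5145, 0.2054, 0.1139]
eef_rot: [-3.14, -0.001, 0.567]
wrist_force: [-2.0, 3.7, 1.2]
gripper_width: 0.62
finger_force: 30.0
```

Gripped at 57 mm, which matches the bezel, and the side force is small. Turning clockwise 28°.

Request:
send_rows(steps=[{"xyz": [0,0,0],"yaw": 5},{"xyz": [0,0,0],"yaw": 5},{"xyz": [0,0,0],"yaw": 5},{"xyz": [0,0,0],"yaw": 5},{"xyz": [0,0,0],"yaw": 4},{"xyz": [0,0,0],"yaw": 4},{"xyz": [0,0,0],"yaw": 0},{"xyz": [0,0,0],"yaw": 0}])

```text
clock: 4.1
eef_pos: [0.5148, 0.2047, 0.1139]
eef_rot: [3.142, -0.0, 0.082]
wrist_force: [-1.5, -2.2, 3.5]
gripper_width: 0.623
finger_force: 30.0
```

Request:
send_rows(steps=[{"xyz": [0,0,0],"yaw": 0},{"xyz": [0,0,0],"yaw": 0},{"xyz": [0,0,-0.03],"yaw": 0},{"xyz": [0,0,-0.04],"yaw": 0},{"xyz": [0,0,-0.04],"yaw": 0}], gripper=0.15)

```text
clock: 4.52
eef_pos: [0.5138, 0.2045, 0.2239]
eef_rot: [3.141, 0.003, 0.081]
wrist_force: [1.9, 0.0, -0.1]
gripper_width: 0.849
finger_force: 0.0
```

Request:
send_rows(steps=[{"xyz": [-0.02,0.036,0],"yaw": 0},{"xyz": [-0.02,0.036,0],"yaw": 0},{"xyz": [-0.02,0.036,0],"yaw": 0},{"xyz": [-0.02,0.036,0],"yaw": 0},{"xyz": [0,0.04,0],"yaw": 0},{"xyz": [0,0.04,0],"yaw": 0},{"xyz": [0,0.04,0],"yaw": 0},{"xyz": [0,0,0],"yaw": 0}])

```text
clock: 5.18
eef_pos: [0.4564, -0.0703, 0.224]
eef_rot: [3.139, -0.001, 0.077]
wrist_force: [0.3, 0.3, 0.5]
gripper_width: 0.853
finger_force: 0.0
```

```bash
python3 - <<'E'
from h import *
a=[snapshot('top')[:,:,::-1].astype(float) for _ in range(4)];t=np.mean(a,0).astype(np.uint8)
s=snapshot('scene')[:,:,::-1]; cv2.imwrite('pics/top1.png',t);cv2.imwrite('pics/scene1.png',s)
f=lambda im,x,y,w,h,k:cv2.resize(im[y:y+h,x:x+w],(w*k,h*k),interpolation=cv2.INTER_CUBIC)
cv2.imwrite('pics/c3.png',np.hstack([f(t,244,217,26,26,15),f(s,371,152,26,26,15)]))
print(get_obs()['clock'],get_obs()['eef_pos'],abs(a[0]-a[1]).mean())
E
```

```text
5.4333 [ 0.45578419 -0.06375102  0.2234552 ] 2.7672734375
```

View pics/c3.png

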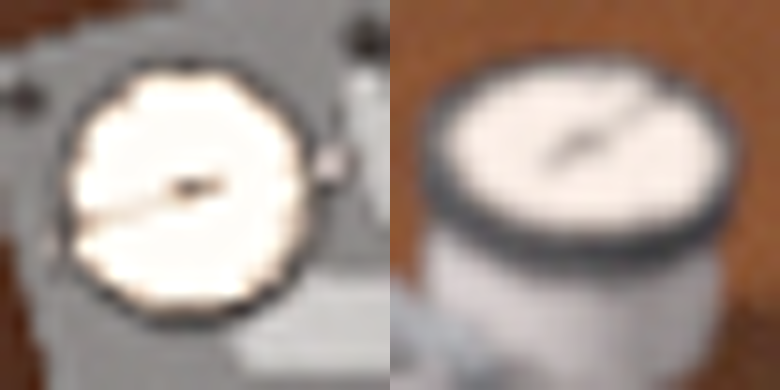

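In the left crop (top view) the wedge is at about (75,225), where the pointer line from (190,187) ends. In the right crop (scene view) both lie toward (660,80). I'll quantify this with ring profiles.

```bash
python3 - <<'E'
from h import *
th=np.radians(np.arange(60,166,3))
for n,f in(('top','pics/top1.png'),('scene','pics/scene1.png'),('top','pics/top0.png')):
    im=cv2.imread(f).astype(np.float32).sum(2)
    # face centre from bright mask
    c=proj(n,[.5142,.2046,.107]);m=((im>560)).astype(np.uint8);k,l,st,ce=cv2.connectedComponentsWithStats(m)
    i=l[int(c[1])-2,int(c[0])+2] or l[int(c[1])-4,int(c[0])];cn,_=cv2.findContours((l==i).astype(np.uint8),0,1)
    e=cv2.fitEllipse(max(cn,key=len));D=plane(n,*e[0],.106);print(n,c,e[0],D,st[i,4])
    for r in(.010,.013,.016,.019,.021,.023):
        px=np.array([proj(n,D+[r*np.cos(a),r*np.sin(a),0]) for a in th],np.float32)
        v=cv2.remap(im,px[:,0],px[:,1],cv2.INTER_CUBIC).ravel();w=np.clip(np.median(v)-v-20,0,None)
        print(r,'ang',round(float(np.degrees((w*th).sum()/max(w.sum(),1))),1),'min',60+3*v.argmin(),int(w.max()))
E
```

```text
top [255.96528458 229.04715234] (256.1161193847656, 229.2118682861328) [0.51376147 0.20420642 0.106     ] 182
0.01 ang 109.3 min 108 33
0.013 ang 113.0 min 114 40
0.016 ang 111.2 min 111 55
0.019 ang 109.4 min 108 83
0.021 ang 108.8 min 108 140
0.023 ang 100.9 min 108 189
scene [383.67288653 160.42598619] (383.4140625, 161.52630615234375) [0.51731183 0.20209038 0.106     ] 130
0.01 ang 118.4 min 117 17
0.013 ang 114.1 min 114 50
0.016 ang 114.9 min 114 70
0.019 ang 114.4 min 114 67
0.021 ang 113.0 min 111 74
0.023 ang 112.8 min 114 89
top [255.96528458 229.04715234] (276.08502197265625, 228.14620971679688) [0.51852891 0.13939744 0.106     ] 1015
0.01 ang 123.8 min 129 34
0.013 ang 141.3 min 141 121
0.016 ang 142.1 min 138 177
0.019 ang 136.5 min 135 264
0.021 ang 133.5 min 132 304
0.023 ang 133.3 min 129 278
```

The bezel is aligned to within about 3°, against a tolerance of about 7°. Going to the bar at (0.540,-0.2245), yaw -2°.

Request:
send_rows(steps=[{"xyz": [0,0,0],"yaw": 6.4},{"xyz": [0.0179,0.0316,0],"yaw": 0},{"xyz": [0.0179,0.0316,0],"yaw": 0},{"xyz": [0.0179,0.0316,0],"yaw": 0},{"xyz": [0.0179,0.0316,0],"yaw": 0},{"xyz": [0.018,0.0316,0],"yaw": 0},{"xyz": [0,0,0],"yaw": 0},{"xyz": [0,0,0],"yaw": 0}], gripper=0.5)

```text
clock: 6.1
eef_pos: [0.5412, -0.2251, 0.223]
eef_rot: [-3.141, 0.001, -0.032]
wrist_force: [-0.8, -0.1, -0.2]
gripper_width: 0.499
finger_force: 0.0
```

Request:
send_rows(steps=[{"xyz": [0,0,0],"yaw": 0},{"xyz": [0,0,0],"yaw": 0}])

```text
clock: 6.27
eef_pos: [0.5399, -0.2236, 0.2234]
eef_rot: [-3.141, 0.001, -0.03]
wrist_force: [-0.3, 0.5, -0.1]
gripper_width: 0.5
finger_force: 0.0
```

Request:
send_rows(steps=[{"xyz": [0,0.001,0.03],"yaw": 0},{"xyz": [0,0,0.03],"yaw": 0},{"xyz": [0,0,0.025],"yaw": 0},{"xyz": [0,0,0.02],"yaw": 0},{"xyz": [0,0,0.01],"yaw": 0},{"xyz": [0,0,0],"yaw": 0},{"xyz": [0,0,0],"yaw": 0}])

```text
clock: 6.85
eef_pos: [0.5404, -0.2258, 0.109]
eef_rot: [-3.141, 0.0, -0.031]
wrist_force: [0.4, -0.5, -0.5]
gripper_width: 0.501
finger_force: 0.0
```

Request:
send_rows(steps=[{"xyz": [0,0,0],"yaw": 0},{"xyz": [0,0,0],"yaw": 0},{"xyz": [0,0,0],"yaw": 0},{"xyz": [0,0,0],"yaw": 0},{"xyz": [0,0,0],"yaw": 0},{"xyz": [0,0,0],"yaw": 0}], gripper=1)

```text
clock: 7.35
eef_pos: [0.5404, -0.2263, 0.1089]
eef_rot: [-3.141, -0.0, -0.033]
wrist_force: [1.5, 3.9, 3.8]
gripper_width: 0.106
finger_force: 30.0
```

Grasped at 9.8 mm wide. Lifting.

Request:
send_rows(steps=[{"xyz": [0,0,-0.02],"yaw": 0},{"xyz": [0,0,-0.03],"yaw": 0},{"xyz": [0,0,-0.03],"yaw": 0},{"xyz": [0,0,-0.03],"yaw": 0},{"xyz": [0,0,-0.025],"yaw": 0},{"xyz": [0,0,0],"yaw": 0},{"xyz": [0,0,0],"yaw": 0},{"xyz": [0,0,0],"yaw": 0}])

```text
clock: 8.02
eef_pos: [0.5394, -0.2261, 0.2419]
eef_rot: [-3.141, 0.002, -0.032]
wrist_force: [-0.4, -0.3, -3.4]
gripper_width: 0.106
finger_force: 30.0
```

Request:
send_rows(steps=[{"xyz": [0,-0.03,0],"yaw": 0},{"xyz": [0,-0.036,0],"yaw": 0},{"xyz": [0,-0.036,0],"yaw": 0},{"xyz": [0,-0.036,0],"yaw": 0},{"xyz": [0,-0.036,0],"yaw": 0},{"xyz": [0,-0.036,0],"yaw": 0},{"xyz": [0,-0.036,0],"yaw": 0},{"xyz": [0,-0.036,0],"yaw": 0}])

```text
clock: 8.68
eef_pos: [0.5479, 0.0569, 0.2412]
eef_rot: [3.141, 0.004, -0.032]
wrist_force: [-0.2, 0.0, -2.8]
gripper_width: 0.111
finger_force: 30.0
```

Request:
send_rows(steps=[{"xyz": [0,-0.03,0],"yaw": -5},{"xyz": [0,0,0],"yaw": -5},{"xyz": [0,0,0],"yaw": -5},{"xyz": [0,0,0],"yaw": -4.3},{"xyz": [0,0,0],"yaw": 0},{"xyz": [0,0,0],"yaw": 0},{"xyz": [0,0,0],"yaw": 0}])

```text
clock: 9.27
eef_pos: [0.5498, 0.0851, 0.2424]
eef_rot: [-3.141, 0.002, 0.302]
wrist_force: [-0.7, -0.7, -2.9]
gripper_width: 0.11
finger_force: 30.0
```

Request:
send_rows(steps=[{"xyz": [0.0033,-0.0251,0],"yaw": 0},{"xyz": [0,0,0.012],"yaw": 0},{"xyz": [0,0,0.01],"yaw": 0},{"xyz": [0,0,0],"yaw": 0},{"xyz": [0,0,0],"yaw": 0},{"xyz": [0,0,0],"yaw": 0}])

```text
clock: 9.77
eef_pos: [0.5461, 0.1098, 0.2215]
eef_rot: [3.142, 0.0, 0.304]
wrist_force: [-0.1, 0.6, -3.2]
gripper_width: 0.105
finger_force: 30.0
```

```bash
python3 - <<'E'
from h import *
o=get_obs();print(o['eef_pos'],o['eef_rot'])
s=snapshot('scene')[:,:,::-1];t=snapshot('top')[:,:,::-1];cv2.imwrite('pics/scene2.png',s);cv2.imwrite('pics/top2.png',t)
f=lambda im,x,y,w,h,k:cv2.resize(im[y:y+h,x:x+w],(w*k,h*k),interpolation=cv2.INTER_CUBIC)
cv2.imwrite('pics/c4.png',np.hstack([f(s,325,140,65,60,8),f(t,265,195,40,60,8)][:2])[:,:800])
E
```

```text
[0.54606733 0.10976948 0.22148046] [3.14150346e+00 4.11312913e-04 3.03734359e-01]
```

View pics/c4.png

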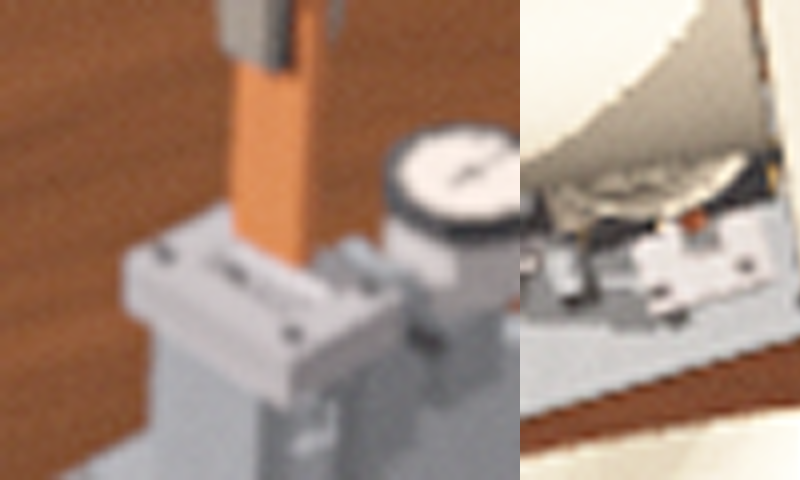

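The left crop shows the bar standing above the slot. The lower edge of its near face runs from (238,237) to (302,270). The guide's screw holes are at (165,250), (292,332) and (372,285). I'll compare bar and slot within this one view.

```bash
python3 - <<'E'
from h import *
s=lambda u,v:(325+(u+.5)/8-.5,140+(v+.5)/8-.5)
tc=lambda u,v:(238+(u+.5)/8-.5,200+(v+.5)/8-.5)
a=.3055;R=np.array([[np.cos(a),np.sin(a)],[-np.sin(a),np.cos(a)]])
H=[plane('scene',*s(*c),.11)[:2] for c in((165,250),(372,285),(292,332))];S=(H[0]+H[1])/2
T=[plane('top',*tc(*c),.11)[:2] for c in((318,107),(403,85),(443,225),(352,250))];ST=np.mean(T,0)
print('slot scene',S,'slot top',ST,'holes g',[(R@(h-S)).round(4) for h in H],[(R@(h-ST)).round(4) for h in T])
im=cv2.imread('pics/scene2.png').astype(int);m=((im[...,2]-im[...,0]>95)&(im[...,2]>195)).astype(np.uint8)
ys,xs=np.nonzero(m[148:172,348:370]);print('bar face px cols',xs.min()+348,xs.max()+348)
for zb in(.1215,.1235):
    B=[plane('scene',*s(*c),zb)[:2] for c in((238,237),(302,270))]
    print(zb,'bar',[(R@(b-S)).round(4) for b in B],'len',np.linalg.norm(B[0]-B[1]),'centre rel slot',((R@(sum(B)/2-S))+[0,.005]).round(4))
print('tcp rel', (R@(get_obs()['eef_pos'][:2]-S)).round(4),(R@(get_obs()['eef_pos'][:2]-ST)).round(4))
E
```

```text
slot scene [0.54113405 0.11150257] slot top [0.54413986 0.11107266] holes g [array([-0.0299, -0.0183]), array([0.0299, 0.0183]), array([ 0.0306, -0.0195])] [array([0.0306, 0.0172]), array([ 0.0295, -0.0186]), array([-0.0303, -0.0184]), array([-0.0297,  0.0198])]
bar face px cols 354 362
0.1215 bar [array([-0.0076, -0.0069]), array([ 0.0195, -0.0045])] len 0.027249329303749535 centre rel slot [ 0.006  -0.0007]
0.1235 bar [array([-0.0056, -0.0089]), array([ 0.0215, -0.0066])] len 0.02717661359170545 centre rel slot [ 0.0079 -0.0027]
tcp rel [ 0.0045 -0.0031] [ 0.0018 -0.0017]
```

Estimates agree that the bar sits 2.5 to 4 mm too far in +x, so I'll shift -3 mm and feel for the slot gently.

Request:
send_rows(steps=[{"xyz": [-0.003,0,0],"yaw": 0},{"xyz": [0,0,0.003],"yaw": 0},{"xyz": [0,0,0.003],"yaw": 0},{"xyz": [0,0,0.003],"yaw": 0},{"xyz": [0,0,0.003],"yaw": 0},{"xyz": [0,0,0],"yaw": 0}])

```text
clock: 10.37
eef_pos: [0.5427, 0.1093, 0.2088]
eef_rot: [-3.141, 0.001, 0.305]
wrist_force: [-1.1, -0.3, -3.2]
gripper_width: 0.107
finger_force: 30.0
```

Request:
send_rows(steps=[{"xyz": [0,0,0.002],"yaw": 0},{"xyz": [0,0,0.001],"yaw": 0},{"xyz": [0,0,0],"yaw": 0}])

```text
clock: 10.62
eef_pos: [0.5431, 0.1094, 0.2063]
eef_rot: [-3.142, 0.0, 0.305]
wrist_force: [-0.2, -0.1, -3.5]
gripper_width: 0.107
finger_force: 30.0
```

Request:
send_rows(steps=[{"xyz": [0,0,0.002],"yaw": 0},{"xyz": [0,0,0.001],"yaw": 0},{"xyz": [0,0,0],"yaw": 0}])

```text
clock: 10.87
eef_pos: [0.5431, 0.1094, 0.2034]
eef_rot: [-3.142, 0.0, 0.305]
wrist_force: [-0.5, -0.1, -3.9]
gripper_width: 0.109
finger_force: 30.0
```

Request:
send_rows(steps=[{"xyz": [0,0,0.002],"yaw": 0},{"xyz": [0,0,0.001],"yaw": 0},{"xyz": [0,0,0],"yaw": 0}])

```text
clock: 11.12
eef_pos: [0.5431, 0.1094, 0.2003]
eef_rot: [-3.142, 0.0, 0.305]
wrist_force: [-0.7, -0.2, -3.6]
gripper_width: 0.107
finger_force: 30.0
```

Request:
send_rows(steps=[{"xyz": [0,0,0.003],"yaw": 0},{"xyz": [0,0,0.003],"yaw": 0},{"xyz": [0,0,0],"yaw": 0}])

```text
clock: 11.37
eef_pos: [0.5429, 0.1093, 0.1939]
eef_rot: [-3.142, 0.001, 0.305]
wrist_force: [-0.7, -0.1, -4.0]
gripper_width: 0.104
finger_force: 30.0
```

Request:
send_rows(steps=[{"xyz": [0,0,0.003],"yaw": 0},{"xyz": [0,0,0.003],"yaw": 0},{"xyz": [0,0,0],"yaw": 0}])

```text
clock: 11.62
eef_pos: [0.543, 0.1094, 0.1879]
eef_rot: [-3.141, 0.0, 0.305]
wrist_force: [-0.7, -0.7, -3.6]
gripper_width: 0.108
finger_force: 30.0
```

Request:
send_rows(steps=[{"xyz": [0,0,0.003],"yaw": 0},{"xyz": [0,0,0.003],"yaw": 0},{"xyz": [0,0,0],"yaw": 0}])

```text
clock: 11.87
eef_pos: [0.543, 0.1093, 0.1819]
eef_rot: [-3.142, 0.0, 0.305]
wrist_force: [-0.3, -0.2, -3.1]
gripper_width: 0.108
finger_force: 30.0
```

Request:
send_rows(steps=[{"xyz": [0,0,0.002],"yaw": 0},{"xyz": [0,0,0.002],"yaw": 0},{"xyz": [0,0,0],"yaw": 0}])

```text
clock: 12.12
eef_pos: [0.5431, 0.1093, 0.1783]
eef_rot: [3.142, 0.0, 0.305]
wrist_force: [0.5, -0.5, -3.9]
gripper_width: 0.108
finger_force: 30.0
```

Request:
send_rows(steps=[{"xyz": [0,0,0.002],"yaw": 0},{"xyz": [0,0,0.002],"yaw": 0},{"xyz": [0,0,0],"yaw": 0}])

```text
clock: 12.37
eef_pos: [0.5431, 0.1095, 0.1742]
eef_rot: [-3.141, -0.0, 0.305]
wrist_force: [-1.0, 1.0, -4.7]
gripper_width: 0.107
finger_force: 30.0
```

Request:
send_rows(steps=[{"xyz": [0,0,0.002],"yaw": 0},{"xyz": [0,0,0.002],"yaw": 0},{"xyz": [0,0,0.002],"yaw": 0},{"xyz": [0,0,0],"yaw": 0}])

```text
clock: 12.7
eef_pos: [0.5431, 0.1094, 0.1681]
eef_rot: [-3.141, 0.0, 0.305]
wrist_force: [-0.7, 0.5, -5.4]
gripper_width: 0.112
finger_force: 30.0
```

Request:
send_rows(steps=[{"xyz": [0,0,0.003],"yaw": 0},{"xyz": [0,0,0.003],"yaw": 0},{"xyz": [0,0,0.003],"yaw": 0},{"xyz": [0,0,0],"yaw": 0}])

```text
clock: 13.03
eef_pos: [0.5431, 0.1094, 0.1588]
eef_rot: [-3.141, 0.0, 0.305]
wrist_force: [-1.2, 1.6, -5.0]
gripper_width: 0.104
finger_force: 30.0
```

Request:
send_rows(steps=[{"xyz": [0,0,0.003],"yaw": 0},{"xyz": [0,0,0.003],"yaw": 0},{"xyz": [0,0,0.003],"yaw": 0},{"xyz": [0,0,0],"yaw": 0},{"xyz": [0,0,0],"yaw": 0}])

```text
clock: 13.45
eef_pos: [0.5431, 0.1094, 0.1501]
eef_rot: [-3.141, 0.0, 0.305]
wrist_force: [0.1, 1.5, -5.6]
gripper_width: 0.106
finger_force: 30.0
```

Request:
send_rows(steps=[{"xyz": [0,0.0004,0.001],"yaw": 0},{"xyz": [0,0,0],"yaw": 0},{"xyz": [0,0,0],"yaw": 0}])

```text
clock: 13.7
eef_pos: [0.5432, 0.1092, 0.1496]
eef_rot: [-3.141, -0.0, 0.304]
wrist_force: [-2.4, 4.2, -3.7]
gripper_width: 0.106
finger_force: 30.0
```

Request:
send_rows(steps=[{"xyz": [0,0.0004,0],"yaw": 0},{"xyz": [0,0,0],"yaw": 0},{"xyz": [0,0,0],"yaw": 0}])

```text
clock: 13.95
eef_pos: [0.5433, 0.1091, 0.1496]
eef_rot: [-3.141, -0.0, 0.304]
wrist_force: [-2.7, 4.8, -4.0]
gripper_width: 0.104
finger_force: 30.0
```

```bash
python3 - <<'E'
from h import *
F=[]
a=0
for n in('top','scene')*3:
    im=snapshot(n); o=get_obs();F.append(np.r_[o['wrist_force'],o['moment']])
    if n=='scene':a=a+im[:,:,::-1].astype(float)/3
    
cv2.imwrite('pics/scene3.png',a)
print(np.mean(F,0).round(2),o['eef_pos'])
f=lambda im,x,y,w,h,k:cv2.resize(im[y:y+h,x:x+w],(w*k,h*k),interpolation=cv2.INTER_CUBIC)
cv2.imwrite('pics/c5.png',f(a.astype(np.uint8),325,130,75,70,8))
E
```

```text
[-1.4   5.54 -4.32  1.33  0.38 -0.01] [0.54325543 0.10907674 0.14953647][ WARN:0@5.876] global loadsave.cpp:1063 imwrite_ Unsupported depth image for selected encoder is fallbacked to CV_8U.
```

View pics/c5.png

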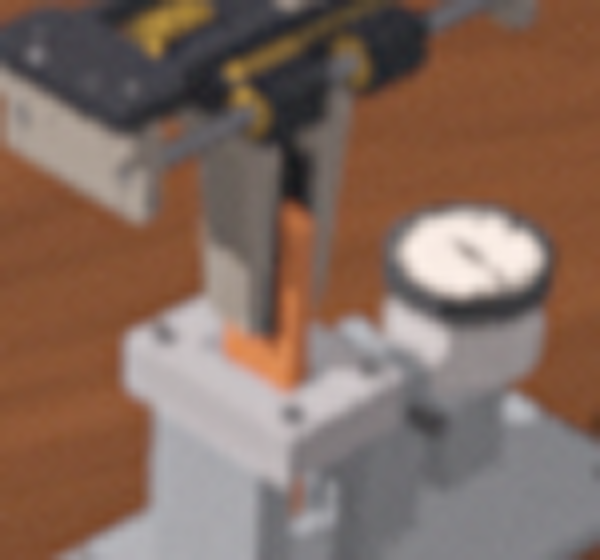

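The bar is through the slot, with copper also visible through the throat window at (298,490). The pointer has swung clockwise, so the spindle is pushed. The side force of about 5.7 N is purely along gauge y. I'll measure the pointer angle to confirm the spindle travel.

```bash
python3 - <<'E'
from h import *
im=cv2.imread('pics/scene3.png').astype(np.float32).sum(2)
D0=cv2.imread('pics/scene1.png').astype(np.float32).sum(2)
th=np.arange(0,360,10)
D=plane('scene',383.4,161.5,.106)
print(th.tolist())
for nm,I in(('now',im),('before',D0)):
  for r in(.006,.010,.014,.018,.021):
    px=np.array([proj('scene',D+[r*np.cos(a),r*np.sin(a),0]) for a in np.radians(th)],np.float32)
    v=cv2.remap(I,px[:,0],px[:,1],cv2.INTER_CUBIC).ravel();print(nm,r,(np.median(v)-v).astype(int).tolist())
E
```

```text
[0, 10, 20, 30, 40, 50, 60, 70, 80, 90, 100, 110, 120, 130, 140, 150, 160, 170, 180, 190, 200, 210, 220, 230, 240, 250, 260, 270, 280, 290, 300, 310, 320, 330, 340, 350]
now 0.006 [41, 42, 36, 25, 10, -3, -12, -16, -19, -20, -14, -1, 10, 22, 47, 69, 88, 100, 98, 78, 48, 22, 1, -17, -26, -32, -38, -44, -46, -42, -33, -27, -14, -1, 14, 33]
now 0.01 [52, 70, 64, 41, 20, 3, -7, -6, -4, -7, -6, -2, -4, 1, 10, 30, 58, 82, 81, 54, 27, 15, 4, -1, -2, -3, -4, -5, -5, -4, -7, -9, -9, -3, 8, 24]
now 0.014 [87, 124, 82, 29, -1, -3, -5, -6, -4, -1, 4, 0, -3, 0, 2, 1, 8, 23, 27, 11, 1, 0, 0, 1, 1, 0, 0, 0, 0, -3, -3, -4, -8, -3, 9, 36]
now 0.018 [161, 148, 81, 43, 32, 10, -5, -11, -18, -1, 21, 41, 2, -6, 25, 17, 0, 1, -3, -7, -8, -10, -9, -13, -13, -7, -13, -8, -8, 0, 0, 3, 7, 42, 82, 94]
now 0.021 [212, 165, 102, 107, 68, 22, 7, -8, -29, -11, 17, 83, 25, -22, 16, 0, -28, -25, -19, -26, -28, -6, -19, -23, -15, 3, -2, -3, -11, -7, 3, 12, 0, 65, 133, 141]
before 0.006 [-47, -46, -46, -46, -44, -39, -34, -25, -12, 5, 28, 51, 62, 64, 65, 62, 52, 36, 21, 5, -10, -16, -15, -8, 1, 16, 31, 44, 48, 43, 26, -1, -25, -41, -45, -47]
before 0.01 [-7, -8, -5, -4, -5, -5, -6, -6, 5, 20, 41, 66, 68, 58, 45, 33, 21, 8, -1, -4, -4, -1, -1, -1, 0, 4, 13, 27, 43, 53, 45, 21, 0, -10, -10, -8]
before 0.014 [-3, 2, 0, -1, 0, 2, 2, 0, -2, 7, 45, 85, 77, 36, 11, 0, -7, -8, -7, -3, -1, 0, 0, 1, 1, 0, -2, 0, 3, 8, 11, 2, -8, -10, -8, -5]
before 0.018 [17, 11, 0, -11, -5, -1, 0, -4, -13, -3, 22, 90, 81, 22, 24, 21, 6, -4, -8, -1, 0, -5, -5, -13, -12, -3, -10, -6, -6, 3, 1, 6, 5, 10, 12, 11]
before 0.021 [46, 24, -22, -19, -15, -7, 1, -1, -19, -8, 14, 97, 74, -4, 13, 10, -13, -23, -2, 3, -1, 11, -12, -19, -9, 8, 2, -1, -8, -2, 7, 9, 1, 20, 21, 19]
```

The pointer has gone about 105–110° clockwise, so the spindle is at about 1.5 mm, and the zero mark is still at the pointer's rest (111° against 113°). The anvil force is about 6 N, the bar middle is about at the guide top, and everything is still. Handing in.

```bash
python3 -c "
from bench import *
print(close_job())"
```

```text
the job is handed in; nothing more can be done
None
```

I handed the job in at about 14 s of the 67 s, with no verdict returned: the bezel is zeroed to within about 3°, and the flat bar is held upright through the slot, pressing the anvil at roughly 6 N with the spindle pushed about 1.5 mm (2 mm expected for a 10 mm bar; 1 mm required).

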